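# Balance a squash on the kitchen scale with counterweights and the sliding poise

### The arm

A 6-joint arm with a two-finger parallel gripper is mounted at the origin on a cart in front of the work surface, level with it; the furniture and walls round the work are solid. World frame = base frame: x ahead of the robot, y to its left, z up, the work surface at z = 0. Lengths are in m, angles in rad, forces in N, time in s.
With the tool pointing down it reaches from about 0.35 to 0.85 m from the base axis. Payload 8.1 kg.
Tool frame: the origin (TCP) lies on the front face of the gripper's body, between the roots of the fingers; the fingertips stand 73 mm ahead of it and the grasp point (between the pads) lies 54 mm ahead of it (ctrl.tcp_to_tips is the distance from the TCP to the fingertips, in m); z points along the fingers, x is the direction in which the jaws open and shut, and the axes are right-handed (so a half turn about z gives the same grasp; the last joint's range is limited). The gripper opens to 85 mm and grips with 20 to 120 N. Pads are 22 mm wide; open, the fingers measure 114 mm over their backs; the gripper's body (76 mm by 85 mm) begins 54 mm behind the grasp point. The pads swing forward as they close: fully open they stand 13 mm farther back than shut.
Start: joints at [1.243, 0.13, 1.488, -0, 1.523, -0.085], TCP at [0.144, 0.582, 0.304] pointing down, gripper open.
Joint ranges: [-2.96, 2.96], [-0.89, 2.26], [0.02, 2.5], [-1.34, 4.48], [0, 2.73], [-2.66, 2.66]. Speed limits (rad/s): [2.39, 2.39, 2.79, 3.14, 3.14, 3.14].

### API

Orientations are given as a unit quaternion [x, y, z, w].
In Python, from station import sense, vision, order, ctrl gives the robot as it stands.
- The arm moves only by the tool play_rows, never from a script. Its argument "deltas" is a list of rows, each an object with "linear": the shift along the tool's x, y, z in m, a list of three; "yaw": the turn about the tool's z in rad. A call has 1 to 10 rows; each row is the pose to reach, as a shift and turn from the pose commanded when the call began, along the tool's axes at that moment; what a row does not reach only later rows make up. A row lasts 1/12 s, in which the tool goes at most 41.7 mm and 7.16 degrees, less where a joint would pass 70% of its speed; a pose out of reach is approached as far as the arm can. A call with a gripper value outside its range is refused whole. "fingers" is the opening, from 0 (shut) to 1 (fully open), set as the call begins (left out, the last holds). The fingers move at their own pace and stop on an object; the grip force is fixed at half the most. Time passes only in rows, so rows that repeat a pose let the fingers close. It gives the time, the measured TCP pose, the force and the opening at its end, in the units of the state.
- sense(): the state, without advancing time (a new reading comes with each control period).
- vision.get_image(name): name is "scene" or "top" or "wrist"; returns the picture (420x560x3 uint8, red, green, blue); there is no depth.
- vision.get_calibration(name): a dict with "K" (3x3 intrinsics, pixels), "extrinsics" (4x4, takes a point from camera to world coordinates); the wrist camera has in their place "hand_eye" (4x4, takes a point from camera to tool coordinates, whose origin is the TCP and whose axes are the tool frame's). Camera axes: x right, y up, looking along -z (the intrinsics and any distortion apply to the point x, -y, -z); pixel columns grow to the right and rows downward; lengths in m; the calibration is good to about 2 mm. The wrist camera is an equidistant fisheye: a pixel r from the principal point sees the ray r / f radians off the axis. A picture is of the moment at which its call begins: read the wrist's pose just before it. get_calibration takes no time and is no camera call.
- order.sign_off(): hands the job in, once; it reports no verdict.
The state is a dict: "time": time; "qpos": joint angles; "dq": joint speeds; "tau": joint torques, N m; "position": TCP position; "tcp_rot": TCP orientation; "wrist_force": force on the tool from outside, world axes, zero at the start; "ft_torque": the same for the moment, N m; "grip_width": finger opening in m.
Only numpy, scipy, OpenCV 4.12 (cv2) and the standard library are available. Lean on these libraries where they do the work, as an engineer would, in place of code of your own. Each camera call takes 0.05 s, during which the arm holds its last target. There are 200 camera calls.

### The job

A squash of unknown weight lies on one pan of the kitchen balance: stand as many of the counterweights on the empty pan as it takes to outweigh it (one or both), then push the sliding poise along its rail to trim the balance until the beam, let go, floats level by itself. Leave the squash on its pan, any unused weight standing on the worktop, and do not disturb the other things lying around.

Things in the scene. Friction and masses are not known exactly. Their poses are not given: they have to be found in the camera images.
- balance: kitchen balance, fixed white foot 160 x 150 mm, 180 mm high. Origin: centre of the foot's underside; x to its back (away from the robot), y along the beam to the empty weights pan. Beam pivot 70 mm up, axis along x; pans 120 mm from it: weights pan at +y, goods pan with the squash at -y. A linkage keeps the pans level: where a thing stands on a pan makes no difference. Needle at the centre mark = level.
- beam (a joint): tilt of the beam in rad: 0 level, positive = goods pan (squash) down, negative = weights pan down; stops at +-0.12; starts at the goods stop. It floats between the stops only when the sides differ by less than about 55 g; there the tilt is roughly proportional to the difference (about 0.021 rad for 10 g). Settles in about 2 s.
- weights_pan_floor (a point): centre of the upper surface of the empty pan for the counterweights: a flat steel tray 110 mm (x) by 124 mm (y) with a rim 3 mm thick standing 6 mm above this surface. About 100 mm above the worktop when level; moves up and down 14 mm with the beam. Axes as the balance.
- goods_pan_floor (a point): the same point of the like pan that carries the squash.
- poise (a joint): place in m of the sliding poise (350 g) on its rail: 0 = home beside the pivot, weighing on neither side; grows towards the goods pan's end, up to 0.11. It only helps the squash: each 10 mm outward counts like about 29 g more on the goods pan (0.086 m = one counterweight). Starts 0 to 0.018 out, stays where it is left (friction about 0.6 N), is pushed at its stem.
- poise_knob (a point): top of the poise's upright stem: 14 mm thick, with a cap 18 mm across and 8 mm high, on a block 34 x 40 mm whose top is 62 mm below this point. The rail runs along the balance's y, on the robot's side, 115 mm in front of the beam's middle line. This point is 150 mm above the worktop when level and goes up and down as the beam tilts.
- weight_1: cast counterweight, 250 g, one of two alike: a round body 42 mm in diameter and 37 mm high with a narrow neck (14 mm) and on top a knob 22 mm in diameter from 45 to 64 mm above its underside, by which it can be gripped from above. Origin: centre of the underside, z up. Beware of the wall cupboard behind: it hangs over x > 0.46, y < -0.19, from 480 mm up.
- weight_2: cast counterweight, 250 g, one of two alike: a round body 42 mm in diameter and 37 mm high with a narrow neck (14 mm) and on top a knob 22 mm in diameter from 45 to 64 mm above its underside, by which it can be gripped from above. Origin: centre of the underside, z up. Beware of the wall cupboard behind: it hangs over x > 0.46, y < -0.19, from 480 mm up.
- squash: green ribbed squash, about 92 x 89 x 76 mm, of unknown weight between about 120 and 360 g, on the goods pan. Origin: centre of its underside, z up.
- onion: red onion, 64 x 67 x 71 mm, bystander, to be left where it stands. Origin: centre of the underside.
- lemon: lemon, 78 x 55 x 56 mm, bystander, to be left where it stands. Origin: centre of the underside.
- garlic: garlic bulb, 60 x 60 x 59 mm, bystander, to be left where it stands. Origin: centre of the underside.
- salt_shaker: glass salt shaker, 44 x 44 x 90 mm, bystander, to be left where it stands. Origin: centre of the underside.
Things that resemble listed ones, but are neither listed nor needed, are in the scene too. What is shaped like the weight_1 but purple or red is not meant. What is shaped like the squash but yellow is not meant.

How it is judged:
By the outcome, as a careful person would: the job done as asked, in the order asked, and still so for the second after the job is handed in, with the robot touching nothing.
It also fails if it takes over 70 s, if anything falls off the work surface, if the arm or the gripper's body presses on something with over 40 N, if the wrist force passes 120 N, or if a joint passes its speed limit or range.

## Working session

There is one attempt and no reset: what is moved stays moved. The work goes in short steps, Python scripts to look and compute and a tool call to move; the robot and the scene stay as the last step left them, time stands still between calls to the robot, and variables do not carry over. Pictures are saved under pics/ and viewed, about 8 in all and at most 12, crops included, and the job is handed in when it is done.

Besides the shell and the picture viewer there is one more tool, called by a JSON object that holds its "fn" and its "kwargs", one argument or row to a line. play_rows: Moves the arm, as the interface text tells. Its arguments: {"type":"object","properties":{"deltas":{"type":"array"},"fingers":{"type":"number"}},"required":["deltas"]}

```bash
mkdir -p pics; cat > h.py <<'E'
import numpy as np, cv2
from station import sense, vision, order, ctrl
def save(n,f):
    im=vision.get_image(n); cv2.imwrite(f'pics/{f}.png',im[:,:,::-1]); return im
def ray(n,u,v):
    c=vision.get_calibration(n);K=np.array(c['K']);E=np.array(c['extrinsics'])
    d=np.linalg.inv(K)@[u,v,1]; d=E[:3,:3]@[d[0],-d[1],-d[2]]
    return E[:3,3],d
def onz(n,u,v,z):
    o,d=ray(n,u,v); return o+d*(z-o[2])/d[2]
def proj(n,p):
    c=vision.get_calibration(n);K=np.array(c['K']);E=np.array(c['extrinsics'])
    q=E[:3,:3].T@(np.array(p)-E[:3,3]); q=K@[q[0],-q[1],-q[2]]; return q[:2]/q[2]
E
python3 - <<'E'
from h import *
a=save('scene','scene0');b=save('top','top0')
for n in('scene','top'):
    c=vision.get_calibration(n);print(n,[k for k in c],np.round(c['extrinsics'],3).tolist(),np.round(c['K'],1).tolist())
s=sense();print(s['position'],s['tcp_rot'],s['wrist_force'],s['time'],s['grip_width'])
E
```

```text
scene ['K', 'extrinsics'] [[0.884, 0.265, -0.386, 0.029], [-0.468, 0.54, -0.7, -0.974], [0.023, 0.799, 0.601, 0.831], [0.0, 0.0, 0.0, 1.0]] [[475.0, 0.0, 284.2], [0.0, 475.0, 205.5], [0.0, 0.0, 1.0]]
top ['K', 'extrinsics'] [[0.065, 0.977, -0.201, 0.274], [-0.998, 0.063, -0.014, -0.132], [-0.001, 0.201, 0.979, 1.255], [0.0, 0.0, 0.0, 1.0]] [[501.0, 0.0, 273.7], [0.0, 501.0, 201.0], [0.0, 0.0, 1.0]]
[0.14407806 0.58205632 0.30294719] [ 7.87513188e-01  6.16297238e-01 -7.01402819e-04  4.48670710e-04] [ 0.19369006 -0.84898174 -0.41963296] 0.1 0.08523737668833457
```

View pics/scene0.png

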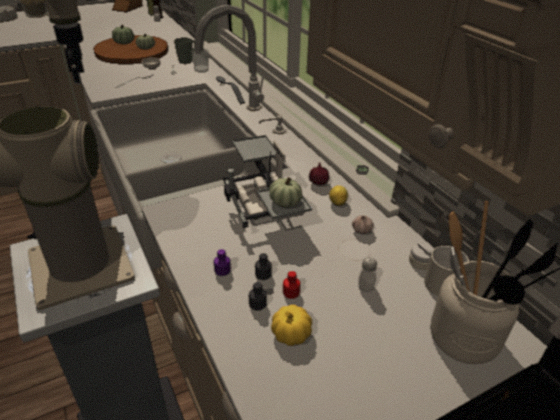

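View pics/top0.png

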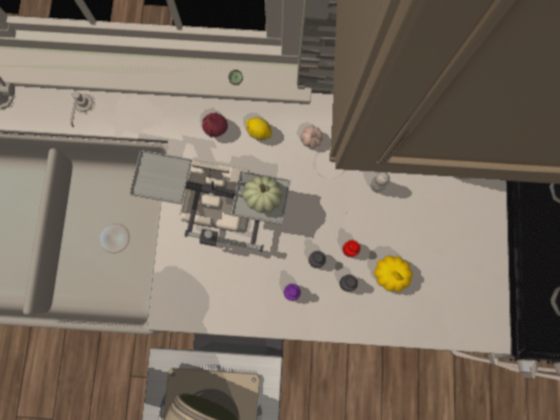

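Scene view: the purple one is at (222,263), the red at (292,285), and two dark ones at (263,267) and (257,297). In the top view the dark ones are at (317,260) and (348,283), purple is at (292,292) and red at (351,248). The two dark ones are candidates for weight_1 and weight_2, because purple and red are excluded. Next I'll confirm this and measure from crops.

```bash
python3 - <<'E'
from h import *
t=cv2.imread('pics/top0.png');s=cv2.imread('pics/scene0.png')
g=lambda im,f:cv2.resize(np.clip(im.astype(float)*1.6,0,255).astype(np.uint8),None,fx=f,fy=f,interpolation=cv2.INTER_CUBIC)
A=g(t[140:310,125:385],3);cv2.imwrite('pics/c_top.png',A)
B=g(s[125:320,200:340],3);cv2.imwrite('pics/c_scene.png',B)
def two(p,q):
    o1,d1=ray('top',*p);o2,d2=ray('scene',*q)
    M=np.array([d1,-d2]).T;k=np.linalg.lstsq(M,o2-o1,rcond=None)[0]
    a,b=o1+k[0]*d1,o2+k[1]*d2;return np.round((a+b)/2,4),round(np.linalg.norm(a-b),4)
for p,q in (((317,260),(263,267)),((348,283),(257,297)),((292,292),(222,263))):
    print(two(p,q),onz('top',*p,.045))
# goods squash, knob
E
```

```text
(array([ 0.3867, -0.2294,  0.0243]), np.float64(0.0003)) [ 0.38469155 -0.22772947  0.045     ]
(array([ 0.3352, -0.3071,  0.0212]), np.float64(0.0019)) [ 0.33485736 -0.3040716   0.045     ]
(array([ 0.3049, -0.1725,  0.0239]), np.float64(0.0016)) [ 0.30513145 -0.17204657  0.045     ]
```

View pics/c_top.png

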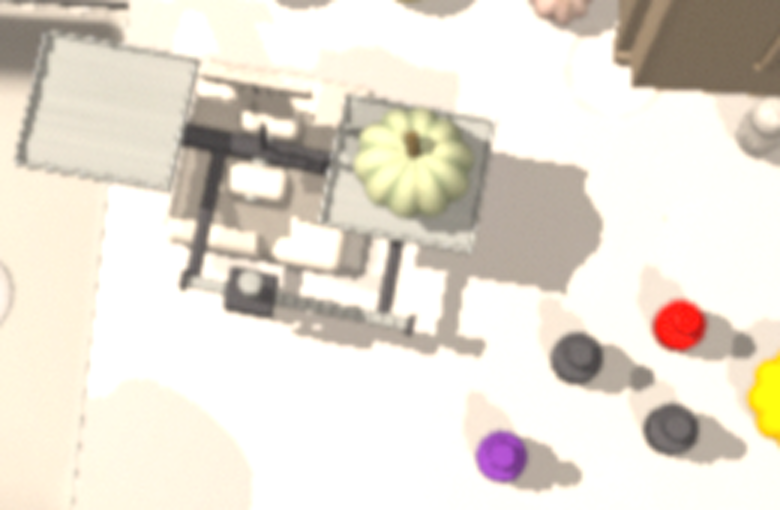

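View pics/c_scene.png

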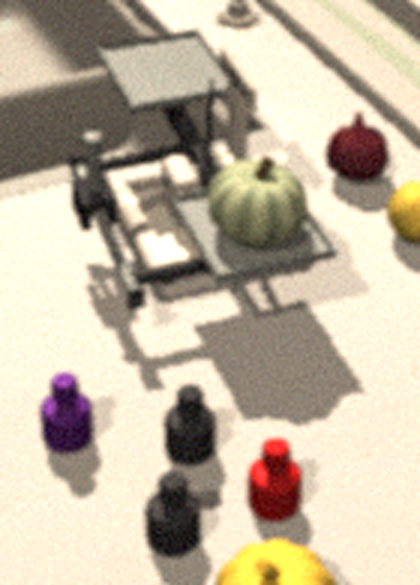

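The crops confirm it: the two charcoal weights have knobs at top crop (582,350) and (678,424). The weights pan is empty with corners around (48,32)–(168,188), and the poise stem is at (250,283), near its home. Next I'll work out the poses.

```bash
cat >> h.py <<'E'
from scipy.spatial.transform import Rotation as R
def two(p,q):
    o1,d1=ray('top',*p);o2,d2=ray('scene',*q)
    M=np.array([d1,-d2]).T;k=np.linalg.lstsq(M,o2-o1,rcond=None)[0]
    a,b=o1+k[0]*d1,o2+k[1]*d2;return np.round((a+b)/2,4),round(np.linalg.norm(a-b),4)
def rel(p,yaw=0):
    "tool-frame shift from the measured pose to world TCP p"
    s=sense();return np.round(R.from_quat(s['tcp_rot']).inv().apply(np.array(p)-s['position']),4)
E
python3 - <<'E'
from h import *
T=lambda u,v:(u/3+125,v/3+140); S=lambda u,v:(u/3+200,v/3+125)
for u,v in((582,350),(678,424)): print('knob',np.round(onz('top',*T(u,v),.064),4))
print(two(T(582,350),S(190,393)),two(T(678,424),S(174,482)))
wp=np.array([onz('top',*T(*c),.12) for c in((48,32),(198,60),(168,188),(18,160))]);gp=np.array([onz('top',*T(*c),.092) for c in((350,95),(493,123),(470,250),(322,222))])
print(np.round(wp,3),np.round(wp.mean(0),4),np.round(gp.mean(0),4))
d=wp.mean(0)-gp.mean(0);print('len',np.linalg.norm(d[:2]),'ang',np.arctan2(d[1],d[0]))
c=(wp.mean(0)+gp.mean(0))/2;print('c',c)
print('poise',two(T(250,281),S(92,136)),onz('top',*T(250,281),.155))
print('rails end',onz('top',*T(188,282),.1),onz('top',*T(408,325),.1))
s=sense();Rm=R.from_quat(s['tcp_rot']).as_matrix();print(np.round(Rm,3),s['qpos'])
E
```

```text
knob [ 0.3911 -0.2306  0.064 ]
knob [ 0.3382 -0.3083  0.064 ]
(array([ 0.3896, -0.2302,  0.0603]), np.float64(0.004)) (array([ 0.3375, -0.3087,  0.0583]), np.float64(0.0022))
[[0.608 0.205 0.12 ]
 [0.593 0.085 0.12 ]
 [0.489 0.098 0.12 ]
 [0.504 0.216 0.12 ]] [0.5486 0.1511 0.12  ] [ 0.52  -0.085  0.092]
len 0.23780536228482824 ang 1.4500548393926893
c [0.53432296 0.03307984 0.106     ]
poise (array([0.4171, 0.0255, 0.1445]), np.float64(0.0029)) [0.41712252 0.0235247  0.155     ]
rails end [0.42038674 0.0791296  0.1       ] [ 0.39813779 -0.09313086  0.1       ]
[[ 0.24   0.971 -0.001]
 [ 0.971 -0.24  -0.002]
 [-0.002 -0.    -1.   ]] [ 1.24264222e+00  1.31077081e-01  1.48918341e+00  1.58816758e-05
  1.52299734e+00 -8.54234213e-02]
```

{"fn": "play_rows", "kwargs": {
  "deltas": [
    {"linear": [-0.04, 0.036, 0], "yaw": -0.122},
    {"linear": [-0.407, 0.364, 0], "yaw": -0.122},
    {"linear": [-0.407, 0.364, 0], "yaw": -0.122},
    {"linear": [-0.407, 0.364, 0], "yaw": -0.122},
    {"linear": [-0.407, 0.364, 0], "yaw": -0.122},
    {"linear": [-0.407, 0.364, 0], "yaw": -0.122},
    {"linear": [-0.407, 0.364, 0], "yaw": -0.122},
    {"linear": [-0.407, 0.364, 0], "yaw": -0.122},
    {"linear": [-0.407, 0.364, 0], "yaw": -0.122},
    {"linear": [-0.407, 0.364, 0], "yaw": -0.122}
  ],
  "fingers": 0.5
}}

```text
time: 0.93
position: [0.3394, 0.2123, 0.3037]
tcp_rot: [0.748, 0.663, 0.0, 0.0]
wrist_force: [1.0, -0.1, 0.7]
grip_width: 0.0425
```

```bash
python3 - <<'E'
from h import *
s=sense();print(s['position'],s['qpos'],s['grip_width']);print(rel((.39,-.2305,.2)),R.from_quat(s['tcp_rot']).as_matrix().round(3))
E
```

```text
[0.33935825 0.21229991 0.30368567] [ 4.30752724e-01 -4.39317293e-01  2.00047900e+00  2.04727298e-05
  1.58034968e+00 -1.01971424e+00] 0.04248708019780011
[-0.4335  0.1034  0.1037] [[ 0.12   0.993  0.   ]
 [ 0.993 -0.12   0.   ]
 [ 0.     0.    -1.   ]]
```

{"fn": "play_rows", "kwargs": {
  "deltas": [
    {"linear": [-0.433, 0.104, 0], "yaw": 0},
    {"linear": [-0.433, 0.104, 0], "yaw": 0},
    {"linear": [-0.433, 0.104, 0], "yaw": 0},
    {"linear": [-0.433, 0.104, 0], "yaw": 0},
    {"linear": [-0.433, 0.104, 0], "yaw": 0},
    {"linear": [-0.433, 0.104, 0], "yaw": 0},
    {"linear": [-0.433, 0.104, 0], "yaw": 0},
    {"linear": [-0.433, 0.104, 0], "yaw": 0},
    {"linear": [-0.433, 0.104, 0.04], "yaw": 0},
    {"linear": [-0.433, 0.104, 0.07], "yaw": 0}
  ]
}}

```text
time: 1.77
position: [0.3866, -0.1924, 0.2669]
tcp_rot: [0.749, 0.663, 0.001, 0.003]
wrist_force: [1.3, 0.1, 0.9]
grip_width: 0.0425
```

{"fn": "play_rows", "kwargs": {
  "deltas": [
    {"linear": [0, 0, 0], "yaw": 0},
    {"linear": [0, 0, 0], "yaw": 0},
    {"linear": [0, 0, 0], "yaw": 0},
    {"linear": [0, 0, 0], "yaw": 0}
  ]
}}

```text
time: 2.1
position: [0.386, -0.188, 0.2653]
tcp_rot: [0.748, 0.664, 0.0, 0.0]
wrist_force: [0.1, 0.4, 0.3]
grip_width: 0.0429
```

```bash
cat >> h.py <<'E'
def wproj(p,s):
    c=vision.get_calibration('wrist');K=np.array(c['K']);H=np.array(c['hand_eye'])
    q=R.from_quat(s['tcp_rot']).inv().apply(np.array(p)-s['position']);q=H[:3,:3].T@(q-H[:3,3]);q=np.array([q[0],-q[1],-q[2]])
    th=np.arctan2(np.hypot(*q[:2]),q[2]);e=q[:2]/np.hypot(*q[:2]);return K[:2,2]+K[0,0]*th*e
def wonz(u,v,z,s):
    c=vision.get_calibration('wrist');K=np.array(c['K']);H=np.array(c['hand_eye'])
    e=np.array([u,v])-K[:2,2];r=np.hypot(*e);th=r/K[0,0];d=np.r_[np.sin(th)*e/r,np.cos(th)]
    Rm=R.from_quat(s['tcp_rot']).as_matrix();d=Rm@H[:3,:3]@[d[0],-d[1],-d[2]];o=s['position']+Rm@H[:3,3]
    return o+d*(z-o[2])/d[2]
E
python3 - <<'E'
from h import *
s=sense();print(s['position'],s['wrist_force'],s['qpos']);im=save('wrist','w1')
for p in((.39,-.2305,.064),(.338,-.3085,.064)):
  u=wproj(p,s);print(u);
cv2.imwrite('pics/w1b.png',cv2.resize(np.clip(im[:,:,::-1]*1.6,0,255).astype(np.uint8),None,fx=1.4,fy=1.4))
E
```

```text
[ 0.38604814 -0.1879512   0.26527232] [0.07399639 0.43346065 0.34064714] [-5.72811734e-01 -3.30845705e-01  1.98911587e+00  2.97126672e-04
  1.48231902e+00 -2.02388879e+00]
[232.5817225  211.00795788]
[139.84135786 165.16631115]
```

View pics/w1b.png

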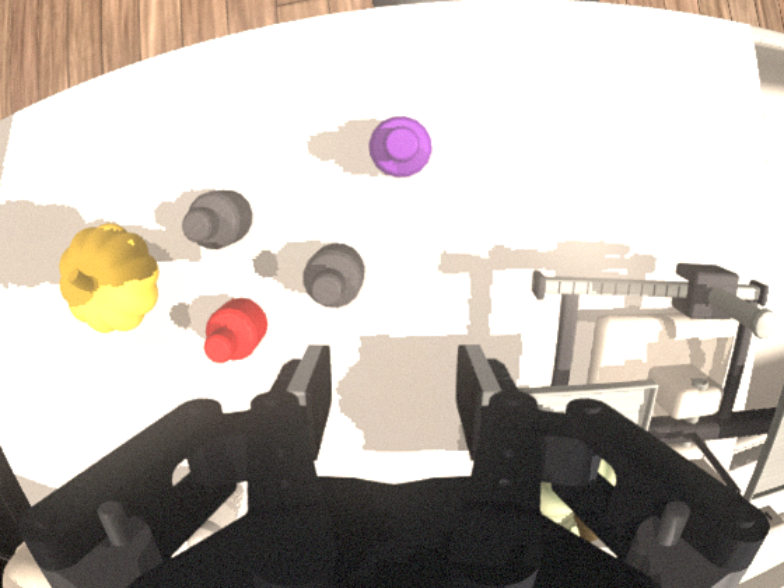

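The wrist view shows the weight_1 knob at (234,205), the weight_2 knob at (144,160), the red one at its left rear and the poise cap at (545,230), all in native pixels.

```bash
python3 - <<'E'
from h import *
s=sense()
for p in((328/1.4,287/1.4),(201/1.4,224/1.4),(220/1.4,346/1.4)): print(wonz(*p,.064,s))
print('poise',wonz(763/1.4,322/1.4,.155,s))
a=wonz(328/1.4,287/1.4,.064,s);print(rel((a[0],a[1],.115)))
E
```

```text
[ 0.38528952 -0.2282261   0.064     ]
[ 0.33446404 -0.30408603  0.064     ]
[ 0.41670634 -0.30887557  0.064     ]
poise [0.40995686 0.01209805 0.155     ]
[-0.0401  0.0036  0.1506]
```

{"fn": "play_rows", "kwargs": {
  "deltas": [
    {"linear": [-0.041, 0.006, 0.02], "yaw": 0},
    {"linear": [-0.041, 0.006, 0.06], "yaw": 0},
    {"linear": [-0.041, 0.006, 0.1], "yaw": 0},
    {"linear": [-0.041, 0.006, 0.125], "yaw": 0},
    {"linear": [-0.041, 0.006, 0.14], "yaw": 0},
    {"linear": [-0.041, 0.006, 0.149], "yaw": 0},
    {"linear": [-0.041, 0.006, 0.149], "yaw": 0},
    {"linear": [-0.041, 0.006, 0.149], "yaw": 0}
  ]
}}

```text
time: 2.82
position: [0.3875, -0.2299, 0.1166]
tcp_rot: [0.748, 0.664, 0.0, 0.001]
wrist_force: [0.9, 1.0, 1.0]
grip_width: 0.0429
```

{"fn": "play_rows", "kwargs": {
  "deltas": [
    {"linear": [0, 0, 0], "yaw": 0},
    {"linear": [0, 0, 0], "yaw": 0},
    {"linear": [0, 0, 0], "yaw": 0},
    {"linear": [0, 0, 0], "yaw": 0},
    {"linear": [0, 0, 0], "yaw": 0},
    {"linear": [0, 0, 0], "yaw": 0}
  ],
  "fingers": 0
}}

```text
time: 3.32
position: [0.388, -0.2308, 0.1177]
tcp_rot: [0.748, 0.663, 0.001, 0.002]
wrist_force: [-1.1, 2.1, 6.5]
grip_width: 0.0192
```

{"fn": "play_rows", "kwargs": {
  "deltas": [
    {"linear": [0, 0, -0.01], "yaw": 0},
    {"linear": [0, 0, -0.03], "yaw": 0},
    {"linear": [0, 0, -0.06], "yaw": 0},
    {"linear": [0, 0, -0.09], "yaw": 0},
    {"linear": [0, 0, -0.13], "yaw": 0},
    {"linear": [0, 0, -0.16], "yaw": 0},
    {"linear": [0, 0, -0.19], "yaw": 0},
    {"linear": [0, 0, -0.19], "yaw": 0},
    {"linear": [0, 0, -0.19], "yaw": 0}
  ]
}}

```text
time: 4.07
position: [0.3875, -0.2308, 0.3087]
tcp_rot: [0.749, 0.663, 0.001, 0.003]
wrist_force: [-0.3, 0.2, -2.9]
grip_width: 0.0197
```

```bash
python3 - <<'E'
from h import *
s=sense();print(s['position'],s['wrist_force'],s['grip_width']);im=save('wrist','w2')
cv2.imwrite('pics/w2b.png',np.clip(im[:,:,::-1]*1.6,0,255).astype(np.uint8))
# target: pan centre + 0.03*balance y
y=np.array([.12,.993]);t=np.array([.5486,.1511])+.028*y;print(t,rel((t[0],t[1],.3)))
E
```

```text
[ 0.38752027 -0.23079977  0.30874046] [-0.26194923  0.20821292 -2.86326838] 0.01967362317502252
[0.55196  0.178904] [0.4261 0.1146 0.0061]
```

View pics/w2b.png

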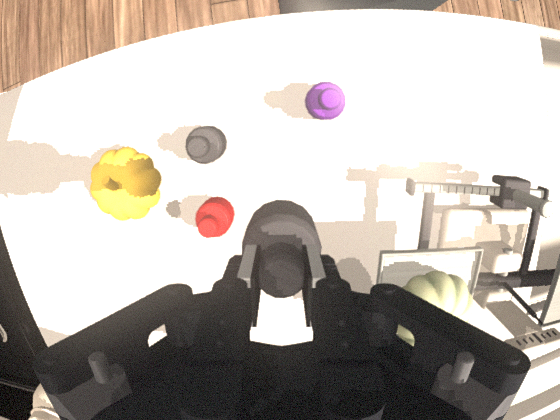

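{"fn": "play_rows", "kwargs": {
  "deltas": [
    {"linear": [0.02, 0.0, -0.02], "yaw": 0},
    {"linear": [0.05, 0, -0.03], "yaw": 0},
    {"linear": [0.09, 0.01, -0.03], "yaw": 0},
    {"linear": [0.13, 0.02, -0.03], "yaw": 0},
    {"linear": [0.17, 0.03, -0.03], "yaw": 0},
    {"linear": [0.21, 0.04, -0.03], "yaw": 0},
    {"linear": [0.25, 0.05, -0.03], "yaw": 0},
    {"linear": [0.29, 0.065, -0.03], "yaw": 0},
    {"linear": [0.33, 0.08, -0.03], "yaw": 0},
    {"linear": [0.37, 0.095, -0.03], "yaw": 0}
  ]
}}

```text
time: 4.95
position: [0.5237, 0.125, 0.3331]
tcp_rot: [0.748, 0.663, -0.001, -0.001]
wrist_force: [0.8, -1.4, -1.7]
grip_width: 0.019
```

{"fn": "play_rows", "kwargs": {
  "deltas": [
    {"linear": [0.03, 0.01, 0], "yaw": 0},
    {"linear": [0.056, 0.02, 0.01], "yaw": 0},
    {"linear": [0.056, 0.02, 0.03], "yaw": 0},
    {"linear": [0.056, 0.02, 0.04], "yaw": 0},
    {"linear": [0.056, 0.02, 0.04], "yaw": 0},
    {"linear": [0.056, 0.02, 0.04], "yaw": 0}
  ]
}}

```text
time: 5.45
position: [0.5496, 0.1752, 0.2935]
tcp_rot: [0.749, 0.663, -0.002, -0.001]
wrist_force: [0.2, 0.0, -2.0]
grip_width: 0.0194
```

```bash
python3 - <<'E'
from h import *
s=sense();print(s['position'],s['wrist_force'],s['grip_width']);save('top','t3');im=save('wrist','w3')
cv2.imwrite('pics/w3b.png',np.clip(im[:,:,::-1]*1.6,0,255).astype(np.uint8))
y=np.array([.12,.993]);t=np.array([.5486,.1511])+.028*y;print(t,rel((t[0],t[1],.3)))
E
```

```text
[0.54957842 0.17520989 0.29351158] [ 0.16231039  0.02808047 -2.00754675] 0.01938111084704827
[0.55196  0.178904] [ 0.0038  0.0007 -0.0039]
```

View pics/w3b.png

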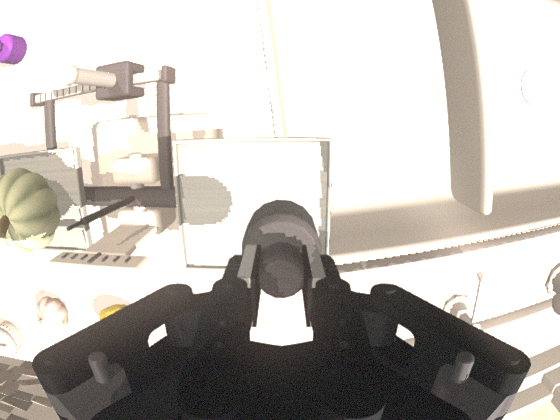

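The wrist view shows the weights pan with corners (178,141), (330,139), (326,266) and (184,266), and the held weight above its right half. I'll refine the pan pose.

```bash
python3 - <<'E'
from h import *
s=sense()
c=np.array([wonz(*p,.12,s) for p in((178,141),(330,139),(326,266),(184,266))]);print(c.round(3),c.mean(0))
m=(c.mean(0)[:2]+[.5486,.1511])/2
y=np.array([.12,.993]);t=m+.028*y;print(m,rel((*t,.2416)))
E
```

```text
[[0.487 0.103 0.12 ]
 [0.501 0.219 0.12 ]
 [0.605 0.207 0.12 ]
 [0.591 0.087 0.12 ]] [0.54611811 0.15390605 0.12      ]
[0.54735905 0.15250302] [ 0.005  -0.0007  0.0545]
```

{"fn": "play_rows", "kwargs": {
  "deltas": [
    {"linear": [0.003, 0, 0.02], "yaw": 0},
    {"linear": [0.004, 0, 0.04], "yaw": 0},
    {"linear": [0.004, 0, 0.05], "yaw": 0},
    {"linear": [0.004, 0, 0.055], "yaw": 0},
    {"linear": [0.004, 0, 0.059], "yaw": 0},
    {"linear": [0.004, 0, 0.061], "yaw": 0},
    {"linear": [0.004, 0, 0.061], "yaw": 0},
    {"linear": [0.004, 0, 0.061], "yaw": 0}
  ]
}}

```text
time: 6.22
position: [0.5517, 0.1801, 0.2355]
tcp_rot: [0.749, 0.663, 0.001, 0.0]
wrist_force: [0.4, 0.9, -2.0]
grip_width: 0.02
```

{"fn": "play_rows", "kwargs": {
  "deltas": [
    {"linear": [0, 0, 0.002], "yaw": 0},
    {"linear": [0, 0, 0.004], "yaw": 0},
    {"linear": [0, 0, 0.004], "yaw": 0},
    {"linear": [0, 0, 0.004], "yaw": 0}
  ]
}}

```text
time: 6.55
position: [0.5516, 0.1802, 0.2309]
tcp_rot: [0.748, 0.663, 0.001, 0.0]
wrist_force: [1.9, 0.7, -0.3]
grip_width: 0.0192
```

Contact is starting (the load has come off the wrist). Now I'll release, opening only partway, and lift.

{"fn": "play_rows", "kwargs": {
  "deltas": [
    {"linear": [0, 0, 0], "yaw": 0},
    {"linear": [0, 0, 0], "yaw": 0},
    {"linear": [0, 0, 0], "yaw": 0},
    {"linear": [0, 0, 0], "yaw": 0},
    {"linear": [0, 0, 0], "yaw": 0}
  ],
  "fingers": 0.5
}}

```text
time: 6.97
position: [0.5513, 0.18, 0.2305]
tcp_rot: [0.748, 0.663, -0.0, 0.0]
wrist_force: [0.3, 0.2, 0.1]
grip_width: 0.0428
```

{"fn": "play_rows", "kwargs": {
  "deltas": [
    {"linear": [0, 0, -0.01], "yaw": 0},
    {"linear": [0, 0, -0.03], "yaw": 0},
    {"linear": [0, 0, -0.06], "yaw": 0},
    {"linear": [0, 0, -0.09], "yaw": 0},
    {"linear": [0, 0, -0.1], "yaw": 0},
    {"linear": [-0.03, -0.03, -0.1], "yaw": 0},
    {"linear": [-0.06, -0.06, -0.1], "yaw": 0},
    {"linear": [-0.1, -0.1, -0.1], "yaw": 0},
    {"linear": [-0.1, -0.1, -0.1], "yaw": 0},
    {"linear": [-0.1, -0.1, -0.1], "yaw": 0}
  ]
}}

```text
time: 7.8
position: [0.4379, 0.0912, 0.331]
tcp_rot: [0.749, 0.663, -0.0, 0.0]
wrist_force: [0.2, -0.0, -0.4]
grip_width: 0.0426
```

{"fn": "play_rows", "kwargs": {
  "deltas": [
    {"linear": [0, 0, 0], "yaw": 0},
    {"linear": [0, 0, 0], "yaw": 0},
    {"linear": [0, 0, 0], "yaw": 0},
    {"linear": [0, 0, 0], "yaw": 0},
    {"linear": [0, 0, 0], "yaw": 0},
    {"linear": [0, 0, 0], "yaw": 0},
    {"linear": [0, 0, 0], "yaw": 0},
    {"linear": [0, 0, 0], "yaw": 0}
  ]
}}

```text
time: 8.47
position: [0.44, 0.0929, 0.3303]
tcp_rot: [0.748, 0.663, -0.0, -0.0]
wrist_force: [0.3, 0.1, -0.3]
grip_width: 0.0428
```

```bash
python3 - <<'E'
from h import *
s=sense();print(s['position'],s['time']);a=save('scene','s4');save('top','t4');im=save('wrist','w4')
b=lambda i:np.clip(i[:,:,::-1]*1.6,0,255).astype(np.uint8)
A=cv2.resize(b(a[125:265,190:330]),(420,420));B=cv2.resize(b(cv2.imread('pics/scene0.png')[125:265,190:330,::-1]),(380,420))
W=b(im)[:,:380]
cv2.imwrite('pics/m4.png',np.hstack([A,W]))
E
```

```text
[0.44001265 0.09293653 0.33031233] 8.4667
```

View pics/m4.png

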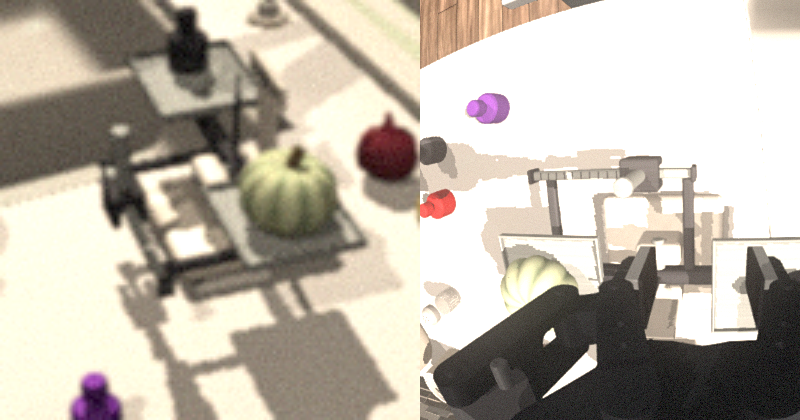

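Left (scene): the weight stands on the weights pan and the squash is on its pan. Right (wrist): the poise block is near the right (home) end of the rail at about (640,175). I'll measure the beam's motion numerically by image correlation of squash, pan and knob.

```bash
cat >> h.py <<'E'
G=lambda f:cv2.cvtColor(cv2.imread(f'pics/{f}.png'),cv2.COLOR_BGR2GRAY)
def shift(r,f,box,pad=14):
    "subpixel motion of box (u0,v0,u1,v1) from picture r to f"
    a,b=G(r),G(f);u0,v0,u1,v1=box;t=a[v0:v1,u0:u1]
    m=cv2.matchTemplate(b[v0-pad:v1+pad,u0-pad:u1+pad],t,cv2.TM_CCOEFF_NORMED);_,c,_,(x,y)=cv2.minMaxLoc(m)
    q=lambda l,c_,h:0.5*(l-h)/(l-2*c_+h)
    dx=x+q(m[y,x-1],m[y,x],m[y,x+1]) if 0<x<2*pad else x; dy=y+q(m[y-1,x],m[y,x],m[y+1,x]) if 0<y<2*pad else y
    return round(dx-pad,2),round(dy-pad,2),round(float(c),3)
SQ=(266,174,304,210)
def sqpred(z0=.13,p=(.52,-.085)):
    "scene pixels per +1mm of squash height"
    return (proj('scene',(*p,z0+.01))-proj('scene',(*p,z0)))/10
E
python3 - <<'E'
from h import *
print('sq',shift('scene0','s4',SQ),'ped. mm up px',sqpred())
print('onion',shift('scene0','s4',(305,163,333,188)))
print('pan',shift('scene0','s4',(234,137,254,162)))
print('knob',shift('scene0','s4',(222,166,240,200)))
print('sq top', shift('top0','t4',(245,176,283,212)))
E
```

```text
sq (np.float32(0.03), np.float32(-3.12), 0.938) ped. mm up px [ 0.00927925 -0.31880948]
onion (np.float32(-0.01), np.float32(-0.01), 0.997)
pan (np.float32(-4.97), np.float32(4.2), 0.64)
knob (np.float32(-0.02), np.float32(0.1), 0.912)
sq top (np.float32(0.1), np.float32(-0.88), 0.994)
```

{"fn": "play_rows", "kwargs": {
  "deltas": [
    {"linear": [0, 0, 0], "yaw": 0},
    {"linear": [0, 0, 0], "yaw": 0},
    {"linear": [0, 0, 0], "yaw": 0},
    {"linear": [0, 0, 0], "yaw": 0},
    {"linear": [0, 0, 0], "yaw": 0},
    {"linear": [0, 0, 0], "yaw": 0},
    {"linear": [0, 0, 0], "yaw": 0},
    {"linear": [0, 0, 0], "yaw": 0},
    {"linear": [0, 0, 0], "yaw": 0},
    {"linear": [0, 0, 0], "yaw": 0}
  ]
}}

```text
time: 9.45
position: [0.4399, 0.0928, 0.3305]
tcp_rot: [0.749, 0.663, 0.0, 0.0]
wrist_force: [-0.3, 0.9, 0.3]
grip_width: 0.0425
```

```bash
python3 - <<'E'
from h import *
s=sense();a=save('scene','s5');t=save('top','t5');im=save('wrist','w5')
print('sq',shift('scene0','s5',SQ),'sqtop',shift('top0','t5',(245,176,283,212)))
b=lambda i:np.clip(i[:,:,::-1]*1.6,0,255).astype(np.uint8)
A=cv2.resize(b(a[150:240,200:290]),(400,400),interpolation=cv2.INTER_CUBIC);W=cv2.resize(b(im[130:230,100:300]),(800,400))
T=cv2.resize(b(t[210:260,180:230]),(400,400),interpolation=cv2.INTER_CUBIC) 
cv2.imwrite('pics/m5.png',np.vstack([cv2.resize(np.hstack([A,T]),(600,300)),cv2.resize(W,(600,300))]))
E
```

```text
sq (np.float32(0.03), np.float32(-3.13), 0.938) sqtop (np.float32(0.12), np.float32(-0.91), 0.995)
```

View pics/m5.png

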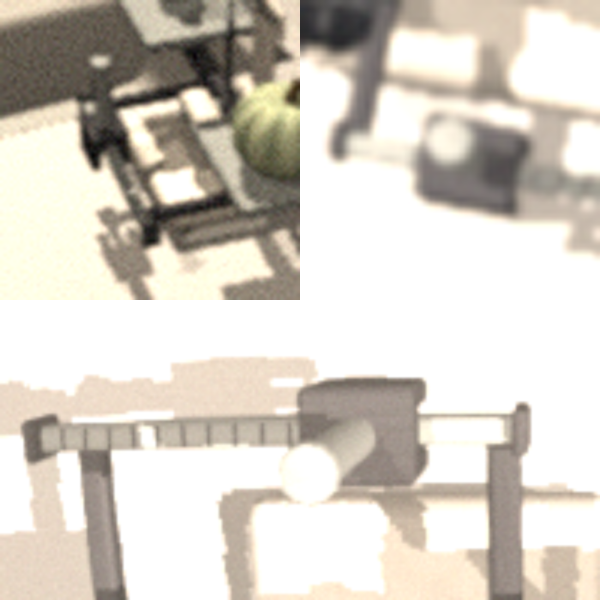

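Scene crop: the cap is at native (230,168.3), top (204.8,233.3), wrist (203.3,187.7). The poise block stands near the home end of the rail and the beam floats at about +0.04. Next I'll compute the stem position and where it sits along the beam.

```bash
python3 - <<'E'
from h import *
s=sense()
a,e=two((204.8,233.3),(230,168.3));b=wonz(203.3,187.7,.15,s);c=onz('top',204.8,233.3,.15);print(a,e,b,c)
C=np.array([.5335,.034]);y=np.array([.12,.993]);x=np.array([.993,-.12])
for p in(a,b,c): d=p[:2]-C;print('x',d@x,'out',-d@y, 'tilt-corrected',-d@y-.08*.038)
m=(a[:2]+b[:2]+c[:2])/3
print(m,rel((*m,.178)),rel((*m,.3)))
E
```

```text
[0.4177 0.033  0.1463] 0.0017 [0.41641933 0.03362779 0.15      ] [0.41808227 0.03214265 0.15      ]
x -0.11486939999999997 out 0.014888999999999996 tilt-corrected 0.011848999999999995
x -0.1162164366074681 out 0.014419282747024129 tilt-corrected 0.011379282747024128
x -0.11438692508582164 out 0.015694474344879854 tilt-corrected 0.012654474344879853
[0.41740053 0.03292348] [-0.0622 -0.0151  0.1524] [-0.0622 -0.0151  0.0304]
```

{"fn": "play_rows", "kwargs": {
  "deltas": [
    {"linear": [-0.03, -0.008, 0], "yaw": 0},
    {"linear": [-0.062, -0.015, 0.01], "yaw": 0},
    {"linear": [-0.062, -0.015, 0.04], "yaw": 0},
    {"linear": [-0.062, -0.015, 0.075], "yaw": 0},
    {"linear": [-0.062, -0.015, 0.105], "yaw": 0},
    {"linear": [-0.062, -0.015, 0.13], "yaw": 0},
    {"linear": [-0.062, -0.015, 0.15], "yaw": 0},
    {"linear": [-0.062, -0.015, 0.158], "yaw": 0},
    {"linear": [-0.062, -0.015, 0.158], "yaw": 0},
    {"linear": [-0.062, -0.015, 0.158], "yaw": 0}
  ]
}}

```text
time: 10.43
position: [0.4178, 0.0331, 0.1731]
tcp_rot: [0.748, 0.663, -0.0, 0.0]
wrist_force: [0.0, -0.0, 0.6]
grip_width: 0.0427
```

```bash
python3 - <<'E'
from h import *
s=sense();print(s['position'],s['wrist_force'])
im=save('wrist','w6');a=save('scene','s6')
print('sq',shift('scene0','s6',SQ))
b=lambda i:np.clip(i[:,:,::-1]*1.6,0,255).astype(np.uint8)
cv2.imwrite('pics/m6.png',cv2.resize(b(im[140:420,130:430]),(600,560)))
E
```

```text
[0.41781125 0.03307262 0.17309497] [ 0.04618874 -0.03673209  0.61503317]
sq (np.float32(0.04), np.float32(-3.09), 0.937)
```

View pics/m6.png

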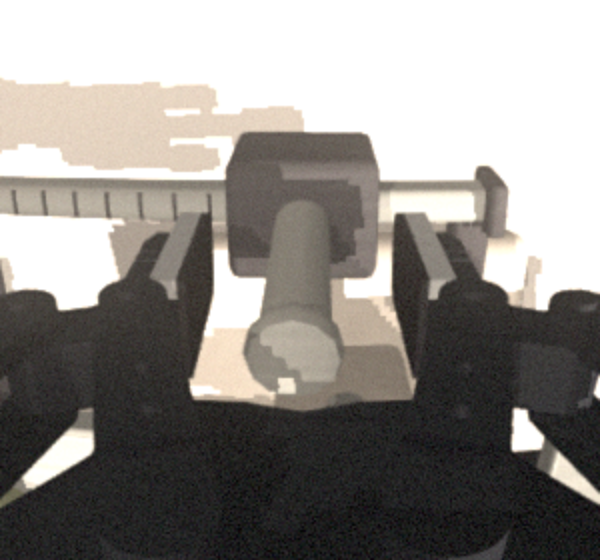

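The stem stands midway between the pads, clear of both. I'll push it towards home (+x of the tool), back off, and let the beam settle.

{"fn": "play_rows", "kwargs": {
  "deltas": [
    {"linear": [0.008, 0, 0], "yaw": 0},
    {"linear": [0.013, 0, 0], "yaw": 0},
    {"linear": [0.015, 0, 0], "yaw": 0},
    {"linear": [0.017, 0, 0], "yaw": 0},
    {"linear": [0.019, 0, 0], "yaw": 0},
    {"linear": [0.02, 0, 0], "yaw": 0},
    {"linear": [0.021, 0, 0], "yaw": 0},
    {"linear": [0.021, 0, 0], "yaw": 0},
    {"linear": [0.021, 0, 0], "yaw": 0},
    {"linear": [0.008, 0, 0], "yaw": 0}
  ]
}}

```text
time: 11.37
position: [0.4186, 0.042, 0.1724]
tcp_rot: [0.748, 0.664, 0.0, -0.0]
wrist_force: [-0.2, -0.1, 0.9]
grip_width: 0.0424
```

{"fn": "play_rows", "kwargs": {
  "deltas": [
    {"linear": [0, 0, 0], "yaw": 0},
    {"linear": [0, 0, 0], "yaw": 0},
    {"linear": [0, 0, 0], "yaw": 0},
    {"linear": [0, 0, 0], "yaw": 0},
    {"linear": [0, 0, 0], "yaw": 0},
    {"linear": [0, 0, 0], "yaw": 0},
    {"linear": [0, 0, 0], "yaw": 0},
    {"linear": [0, 0, 0], "yaw": 0},
    {"linear": [0, 0, 0], "yaw": 0},
    {"linear": [0, 0, 0], "yaw": 0}
  ]
}}

```text
time: 12.2
position: [0.4185, 0.0411, 0.1725]
tcp_rot: [0.748, 0.663, -0.0, -0.0]
wrist_force: [-0.6, 1.7, 0.2]
grip_width: 0.0431
```

{"fn": "play_rows", "kwargs": {
  "deltas": [
    {"linear": [0, 0, 0], "yaw": 0},
    {"linear": [0, 0, 0], "yaw": 0},
    {"linear": [0, 0, 0], "yaw": 0},
    {"linear": [0, 0, 0], "yaw": 0},
    {"linear": [0, 0, 0], "yaw": 0},
    {"linear": [0, 0, 0], "yaw": 0},
    {"linear": [0, 0, 0], "yaw": 0},
    {"linear": [0, 0, 0], "yaw": 0},
    {"linear": [0, 0, 0], "yaw": 0},
    {"linear": [0, 0, 0], "yaw": 0}
  ]
}}

```text
time: 13.03
position: [0.4185, 0.041, 0.1725]
tcp_rot: [0.749, 0.663, -0.0, -0.0]
wrist_force: [0.6, -0.4, -1.2]
grip_width: 0.0426
```

```bash
python3 - <<'E'
from h import *
s=sense();print(s['position'],s['wrist_force'])
im=save('wrist','w7');a=save('scene','s7');t=save('top','t7')
print('sq',shift('scene0','s7',SQ),'rel s6',shift('s6','s7',SQ))
b=lambda i:np.clip(i[:,:,::-1]*1.6,0,255).astype(np.uint8)
W=cv2.resize(b(im[140:350,180:380]),(400,420))
A=cv2.resize(b(a[130:215,215:295]),(400,425),interpolation=cv2.INTER_CUBIC)[:420]
cv2.imwrite('pics/m7.png',np.hstack([W,A]))
E
```

```text
[0.41853715 0.04101042 0.17247928] [ 0.55922751 -0.36429147 -1.17312251]
sq (np.float32(0.06), np.float32(-4.53), 0.906) rel s6 (np.float32(-0.01), np.float32(-1.21), 0.983)
```

View pics/m7.png

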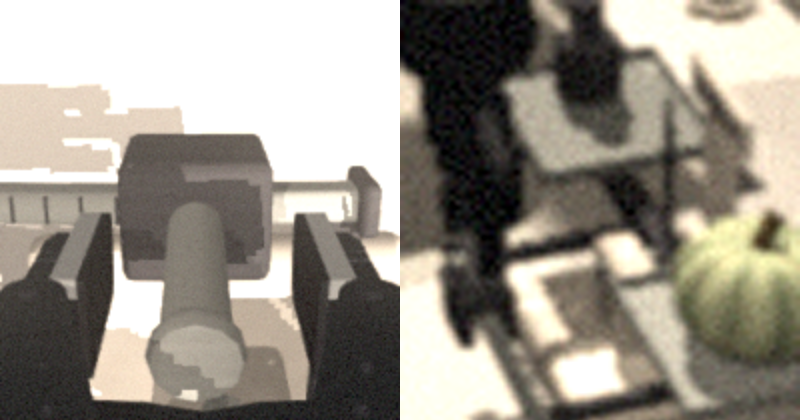

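Wrist: the stem is still clear of both pads. Scene: the pans look nearly level. By correlation the squash has risen 4.3–4.5 px of the 4.6 px expected at level, so the tilt is about 0.002–0.008. I'll lift clear and check the final free state with a finer measurement and the needle.

{"fn": "play_rows", "kwargs": {
  "deltas": [
    {"linear": [0, 0, -0.02], "yaw": 0},
    {"linear": [0, 0, -0.05], "yaw": 0},
    {"linear": [0, 0, -0.09], "yaw": 0},
    {"linear": [0, -0.0, -0.12], "yaw": 0},
    {"linear": [0.03, -0.02, -0.13], "yaw": 0},
    {"linear": [0.06, -0.03, -0.13], "yaw": 0},
    {"linear": [0.1, -0.04, -0.13], "yaw": 0},
    {"linear": [0.14, -0.04, -0.13], "yaw": 0},
    {"linear": [0.18, -0.04, -0.13], "yaw": 0},
    {"linear": [0.2, -0.04, -0.13], "yaw": 0}
  ]
}}

```text
time: 14.02
position: [0.4025, 0.248, 0.3026]
tcp_rot: [0.748, 0.664, 0.001, -0.0]
wrist_force: [0.6, -0.9, -0.2]
grip_width: 0.0426
```

{"fn": "play_rows", "kwargs": {
  "deltas": [
    {"linear": [0, 0, 0], "yaw": 0},
    {"linear": [0, 0, 0], "yaw": 0},
    {"linear": [0, 0, 0], "yaw": 0},
    {"linear": [0, 0, 0], "yaw": 0},
    {"linear": [0, 0, 0], "yaw": 0},
    {"linear": [0, 0, 0], "yaw": 0},
    {"linear": [0, 0, 0], "yaw": 0},
    {"linear": [0, 0, 0], "yaw": 0},
    {"linear": [0, 0, 0], "yaw": 0},
    {"linear": [0, 0, 0], "yaw": 0}
  ]
}}

```text
time: 14.85
position: [0.403, 0.2443, 0.3025]
tcp_rot: [0.749, 0.663, 0.0, 0.0]
wrist_force: [0.0, 0.2, -0.6]
grip_width: 0.0425
```

```bash
python3 - <<'E'
from h import *
for n,k in(('scene','s8'),('top','t8')):
    a=np.mean([vision.get_image(n).astype(float) for _ in range(4)],0); cv2.imwrite(f'pics/{k}.png',a[:,:,::-1].round().astype(np.uint8))
def ecc(r,f,box):
    a,b=[cv2.imread(f'pics/{x}.png') for x in(r,f)];u0,v0,u1,v1=box
    h=cv2.cvtColor(a,cv2.COLOR_BGR2HSV);t=cv2.cvtColor(a,cv2.COLOR_BGR2GRAY)[v0:v1,u0:u1].astype(np.float32);
    M=np.float32([[1,0,u0],[0,1,v0-4]])
    c,M=cv2.findTransformECC(t,cv2.cvtColor(b,cv2.COLOR_BGR2GRAY).astype(np.float32),M,cv2.MOTION_TRANSLATION,(3,100,1e-5),None,3);return (M[:,2]-[u0,v0]).round(2),round(c,3)
for f in('s5','s7','s8'): print(f,'sq',ecc('scene0',f,(272,178,300,204)),shift('scene0',f,SQ))
print('onion',shift('scene0','s8',(305,163,333,188)))
# absolute: stems/pans -> crop for needle
b=lambda f,y0,y1,x0,x1,w,h:cv2.resize(np.clip(cv2.imread(f'pics/{f}.png')[y0:y1,x0:x1]*1.6,0,255).astype(np.uint8),(w,h),interpolation=cv2.INTER_CUBIC)
cv2.imwrite('pics/m8.png',np.hstack([b('s8',125,225,215,315,500,500),b('t8',145,255,130,190,273,500)]))
print(sense()['position'],sense()['time'])
E
```

```text
s5 sq (array([ 0.12, -3.17]), 0.976) (np.float32(0.03), np.float32(-3.13), 0.938)
s7 sq (array([ 0.22, -4.52]), 0.967) (np.float32(0.06), np.float32(-4.53), 0.906)
s8 sq (array([ 0.2 , -4.53]), 0.969) (np.float32(0.08), np.float32(-4.53), 0.909)
onion (np.float32(-0.01), np.float32(0.0), 0.998)
[0.40290711 0.24441148 0.30244303] 15.25
```

View pics/m8.png

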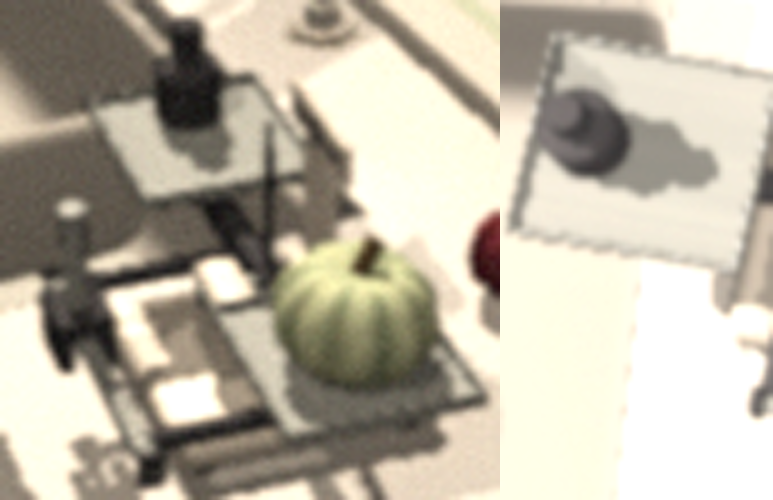

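Left: the squash is centred on its pan, the single weight stands on the other pan, the needle is upright at (268,125–270) and the poise stem is vertical. Right: the weight stands fully inside the pan rim. Squash rise is -4.53 px against -4.58 px at level, so the tilt is about +0.001. As a last cross-check I'll look at the top view and the bystanders, then hand in.

```bash
python3 - <<'E'
from h import *
e=(proj('top',(.52,-.085,.1444))-proj('top',(.52,-.085,.13)))
print('top squash',shift('top0','t8',(245,176,283,212)),'expected at level',e)
for n,bx in dict(onion=(200,110,230,140),lemon=(245,115,273,142),garlic=(298,122,325,150),w2=(336,270,362,294),red=(340,236,364,258),purple=(280,280,305,304)).items(): print(n,shift('top0','t8',bx,8))
print(order.sign_off())
E
```

```text
top squash (np.float32(0.16), np.float32(-1.34), 0.987) expected at level [-0.16766391 -1.36665562]
onion (np.float32(-0.01), np.float32(-0.01), 1.0)
lemon (np.float32(-0.0), np.float32(-0.01), 1.0)
garlic (np.float32(-0.01), np.float32(-0.03), 1.0)
w2 (np.float32(-1.13), np.float32(-0.59), 0.857)
red (np.float32(-0.0), np.float32(-0.04), 1.0)
purple (np.float32(-1.47), np.float32(-1.02), 0.825)
the job is handed in; nothing more can be done
None
```

```bash
python3 - <<'E'
from h import *
for f in('t3','t4','t5','t7','t8'): print(f,shift('top0',f,(336,270,362,294),8),shift('top0',f,(280,280,305,304),8))
for f in('s4','s8'): print(f,shift('scene0',f,(248,284,267,308),8),shift('scene0',f,(212,250,232,275),8))
E
```

```text
t3 (np.float32(-0.61), np.float32(-0.76), 0.844) (np.float32(-0.02), np.float32(-0.01), 1.0)
t4 (np.float32(-0.59), np.float32(-1.3), 0.837) (np.float32(-0.02), np.float32(-0.0), 1.0)
t5 (np.float32(-0.58), np.float32(-1.31), 0.838) (np.float32(-0.02), np.float32(-0.01), 1.0)
t7 (np.float32(-1.27), np.float32(-0.63), 0.881) (np.float32(-0.09), np.float32(0.07), 0.991)
t8 (np.float32(-1.13), np.float32(-0.59), 0.857) (np.float32(-1.47), np.float32(-1.02), 0.825)
s4 (np.float32(-0.13), np.float32(-0.37), 0.902) (np.float32(-0.03), np.float32(-0.04), 0.996)
s8 (np.float32(-1.35), np.float32(0.54), 0.762) (np.float32(0.05), np.float32(-1.51), 0.919)
```

The job is handed in: one counterweight stands on the weights pan and the beam floats about level with the arm clear. No verdict was reported.

- **What I did:** I put weight_1 on the empty pan, and the beam then floated at about +0.04 rad. That matched the poise sitting about 12 mm out, so one weight outweighs the squash (my estimate is about 233 g). I then pushed the poise about 6 mm towards home. The job took about 15 s of the 70 s.
- **Level check:** the squash rose 4.53 px of the 4.58 px expected at level in the scene view, and 1.34 of 1.37 px in the top view. That puts the tilt at about +0.001 to +0.003 rad, give or take a few mrad. The needle looked upright, though that check is coarse.
- **Other things:** the onion, lemon, garlic and red look-alike showed no shift. I did not measure the salt shaker or the yellow squash look-alike.
- **Check that disagreed:** the unused weight (weight_2) and the purple look-alike showed apparent shifts of 1–2 px with poor correlation. These changed between pictures, including after the final lift when nothing was near them. I take them for the arm's shadow, but I did not confirm it with a closer picture.

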